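# Right the fallen light post and present a test slide over it

## Robot

A 7-joint arm with a two-finger parallel gripper is mounted at the origin on the work surface. World frame = base frame: x ahead of the robot, y to its left, z up, the work surface at z = 0. Lengths are in m, angles in degrees, forces in N, time in s.
With the tool pointing down it reaches from about 0.425 to 0.875 m from the base axis. Payload 4.7 kg.
Tool frame: the origin (TCP) lies between the finger pads, 19 mm behind the fingertips; this is the grasp point; z points along the fingers, y is the line along which they close (so a half turn about z gives the same grasp; the last joint's range is limited). The gripper opens to 87 mm and grips with 3 to 60 N. Pads are 19 mm wide; open, the fingers measure 117 mm over their backs; the gripper's body (75 mm by 190 mm) begins 51 mm behind the grasp point.
Start: joints at [71.568, 18.392, -4.016, 83.108, 1.295, 78.541, -3.26], TCP at [0.214, -0.614, 0.241] pointing down, gripper open.
Joint ranges: [-163.93, 163.93], [-17.29, 119.83], [-79.2, 71.16], [3.27, 140.29], [-89.18, 269.18], [5.43, 117.66], [-154.24, 154.24]. Speed limits (degrees/s): [147.25, 147.25, 180, 180, 180, 180, 180].

## Interface

Orientations are given as [roll, pitch, yaw] about the fixed x, y, z axes, in that order (R = Rz(yaw) Ry(pitch) Rx(roll)).
In Python, from cell import env gives the robot as it stands.
- The arm moves only by the shell command python3 -m jog 'ROWS' [FORCE]. ROWS is JSON, a list of rows, each a list of 7 numbers: the shift along the tool's x, y, z in m, then the turn, a rotation vector about the tool's x, y, z in rad, then the finger opening in m, from 0 to 0.087. A call has 1 to 12 rows; each row shifts and turns the commanded pose from where the row before left it, along the tool's axes as they then stand; what a row does not reach is not made up. A row lasts 1/12 s, in which the tool goes at most 41.7 mm and 7.16 degrees, less where a joint would pass 70% of its speed; a pose out of reach is approached as far as the arm can. A call is refused whole if a number of a shift passes 0.0417 or a number of a turn 0.125, either way. A call with a gripper value outside its range is refused whole. The fingers move at their own pace and stop on an object; FORCE is the grip in N (left out, the last holds). Time passes only in rows, so rows that do not move let the fingers close. It gives the time, the measured TCP pose, the force, the opening and the grip force at its end, in the units of the state.
- env.get_obs(): the state, without advancing time (a new reading comes with each control period).
- env.read_camera(name): name is "scene" or "side" or "wrist"; returns the picture (480x640x3 uint8, blue, green, red); there is no depth.
- env.get_calibration(name): a dict with "fov_y" (degrees; the focal length in pixels is half the picture's height over the tangent of half this angle, whatever the lens; pixels are square), "cx", "cy" (the principal point, pixels), "pose" (4x4, takes a point from camera to world coordinates). Camera axes: x right, y up, looking along -z (the intrinsics and any distortion apply to the point x, -y, -z); pixel columns grow to the right and rows downward; lengths in m; the calibration is good to about 2 mm. The wrist camera is an equidistant fisheye: a pixel r from the principal point sees the ray r / f radians off the axis. A picture is of the moment at which its call begins: read the wrist's pose just before it. get_calibration takes no time and is no camera call; for the wrist camera it gives the pose at the moment of the call.
- env.sign_off(): hands the job in; it is judged then, once.
The state is a dict: "time_s": time; "qpos": joint angles; "joint_velocities": joint speeds; "effort": joint torques, N m; "tool_pos": TCP position; "tool_rot": TCP orientation; "force": force on the tool from outside, world axes, zero at the start; "wrist_torque": the same for the moment, N m; "grip_width": finger opening in m; "grasp_force": force on a finger pad.
Only numpy, scipy, OpenCV 4.12 (cv2) and the standard library are available. Lean on these libraries where they do the work, as an engineer would, in place of code of your own. Each camera call takes 0.05 s, during which the arm holds its last target. There are 200 camera calls.

## Task

The small blue light post has been knocked over: stand it upright on its black foot on the bench, anywhere clear, and let go of it. Then take the glass slide that lies label up (not the one lying face down) by its clear end - the frosted, labelled end is the one with the small corner notch - and hold it level, label up, so that the label is centred over the yellow lens of the post, a couple of centimetres above it without touching it. Finish while still holding the slide there, and leave the other slide, the relay and the screwdriver as they are.

Things in the scene. Friction and masses are not known exactly. Their poses are not given: they have to be found in the camera images.
- lamp: blue square light post, 40 x 40 mm in section, 90 mm tall, 0.25 kg; its black foot (20 mm high) is heavy, so it rocks upright if let go on its foot within 25 degrees of upright. Origin: centre of the foot's underside; z runs from foot to lens. Starts lying flat on its side at the right (axis level, 20 mm up), lens end to the left (+y) within 55 degrees.
- lens (a point): centre of the lens (yellow disc, 30 mm across) in the top face of the light post, 90 mm from the underside of its foot; fixed to the post, axes as the post's.
- slide: the slide to take: glass, 80 (x) x 28 (y) x 6 mm (z), 35 g, lying loose, label up, in any direction. Origin: centre of its underside; z out of the label face, x to the frosted end. x -40 to +12 mm: clear greenish glass; +12 to +40 mm: white, frosted, with a 7 mm square notch in the corner at +x, -y (label up, frosted end away from you: far right). The slides' places may be swapped.
- label (a point): centre of the orange label (12 x 16 mm) on the upper face of the frosted end: 22 mm towards the frosted end from the slide's origin, 6 mm above its underside; axes as the slide's.
- spare: the other slide, alike, but lying face down on its own block (its z axis points down, its origin is now on its upper side): seen from above it shows no orange label, and its notch is on the left when the frosted end points away from you. Leave it alone.
- rest_a: fixed black rubber block under the slide to take, 28 x 20 mm (along the slide x across it), 22 mm high: the slide lies centred on it, so its ends overhang by 26 mm and its long edges by 4 mm. Origin: centre of its underside.
- rest_b: the same block under the other slide.
- relay: loose black relay, 28 x 28 x 34 mm, standing on the bench beyond the work; origin at the centre of its underside. Leave it alone.
- driver: screwdriver, 160 mm long, lying on the far part of the bench; origin under its middle, x from handle to tip. Leave it alone.
Things that resemble listed ones, but are neither listed nor needed, are in the scene too. Several things look just like the lamp: the one meant starts farthest to the robot's left.

How it is judged:
By the outcome, as a careful person would: the job done as asked, in the order asked, and still so for the second after the job is handed in, while the arm keeps its last pose, push and grip.
It also fails if it takes over 58 s, if anything falls off the work surface, if the arm or the gripper's body presses on something with over 40 N, if the wrist force passes 120 N, or if a joint passes its speed limit or range.

## Working session

There is one attempt and no reset: what is moved stays moved. The work goes in short steps, Python scripts to look and compute and a shell command to move; the robot and the scene stay as the last step left them, time stands still between calls to the robot, and variables do not carry over. Pictures are saved under pics/ and viewed, at most 10 in all, crops included, and the job is handed in when it is done.

```bash
mkdir -p pics; ls; python3 - <<'E'
from cell import env
import cv2,numpy as np
for n in("scene","side"):
    cv2.imwrite(f"pics/{n}0.png",env.read_camera(n))
    c=env.get_calibration(n);print(n,c["fov_y"],c["cx"],c["cy"],np.round(c["pose"],3).tolist(),[k for k in c])
o=env.get_obs();print(o)
E
```

```text
pics
scene 52.741536338900545 316.04496752469333 235.06518811723342 [[-0.585, -0.578, 0.568, 1.117], [0.811, -0.415, 0.413, 0.278], [-0.003, 0.702, 0.712, 0.785], [0.0, 0.0, 0.0, 1.0]] ['fov_y', 'cx', 'cy', 'pose']
side 55.37636007490161 315.86652653995816 242.74330787671778 [[-0.967, 0.197, -0.161, 0.325], [-0.254, -0.716, 0.65, 0.637], [0.013, 0.67, 0.743, 0.949], [0.0, 0.0, 0.0, 1.0]] ['fov_y', 'cx', 'cy', 'pose']
{'time_s': 0.1, 'qpos': array([71.5696379 , 18.43507376, -4.01532439, 83.16688167,  1.29498405,
       78.53988477, -3.26094259]), 'joint_velocities': array([ 0.103349  ,  0.05447338,  0.06724161, -0.18666776, -0.03952785,
       -0.08378798, -0.00140519]), 'effort': array([-1.40328025e-04, -4.92574131e+01, -4.05483562e-01, -3.13399494e+01,
       -6.41250028e-02,  3.94858117e-02,  6.19637854e-05]), 'tool_pos': array([ 0.21397825, -0.61329392,  0.24027688]), 'tool_rot': array([-1.79903387e+02,  5.40007338e-03,  1.92387961e+01]), 'force': array([ 0.11346033, -0.2768303 , -0.6410603 ]), 'wrist_torque': array([-0.00425068,  0.01322243, -0.03012624]), 'grasp_force': 0.0, 'grip_width': 0.08704439649977942}
```

View pics/scene0.png

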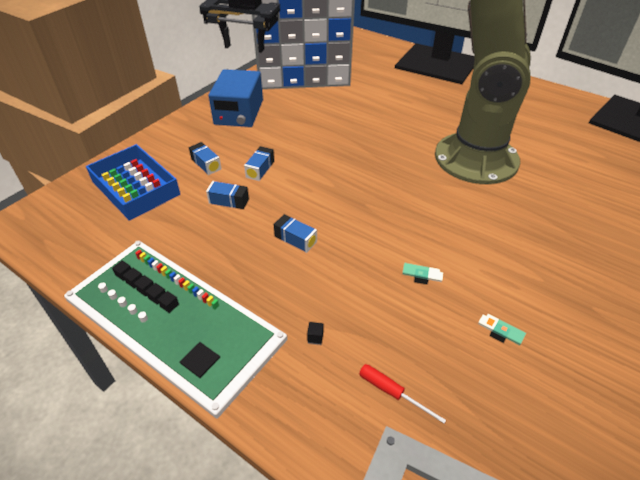

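View pics/side0.png

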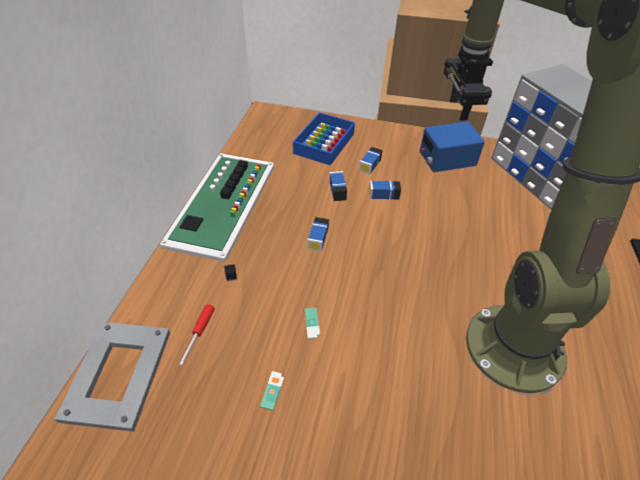

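Scene view candidates for the post: blue posts at (295,233), (228,195), (205,158) and (260,162). The leftmost one (+y) is at (295,233), or (318,233) in the side view, with its lens end at (313,240). Slides: the one with the orange label is at (503,328), or (272,390) in the side view; the one without a label is at (422,273) and is the spare. I'll check these in a close crop.

```bash
cat > h.py <<'E'
import cv2,numpy as np
from cell import env
def ray(n,px):
    c=env.get_calibration(n);f=240/np.tan(np.radians(c["fov_y"]/2));T=np.array(c["pose"])
    d=T[:3,:3]@np.array([(px[0]-c["cx"])/f,-(px[1]-c["cy"])/f,-1.]);return T[:3,3],d
def plane(n,px,z):
    o,d=ray(n,px);return o+d*(z-o[2])/d[2]
def proj(n,P):
    c=env.get_calibration(n);f=240/np.tan(np.radians(c["fov_y"]/2));T=np.array(c["pose"])
    p=T[:3,:3].T@(np.array(P)-T[:3,3]);return np.array([c["cx"]-f*p[0]/p[2],c["cy"]+f*p[1]/p[2]])
E
python3 - <<'E'
from h import *
out=[]
for n,a,b in(("scene",(295,233),(503,328)),("side",(318,233),(272,390))):
    im=cv2.imread(f"pics/{n}0.png")
    r=[]
    for u,v in(a,b):
        c=im[v-28:v+28,u-38:u+38];r.append(cv2.resize(c,(400,295),interpolation=cv2.INTER_CUBIC))
    out.append(np.hstack(r))
    h=cv2.cvtColor(im,cv2.COLOR_BGR2HSV);H,S,V=cv2.split(h)
    def comp(m,c,R,name,z):
        mm=np.zeros_like(m,np.uint8);cv2.circle(mm,c,R,1,-1);mm=(m&(mm>0)).astype(np.uint8)
        k,l,s,ce=cv2.connectedComponentsWithStats(mm)
        for i in range(1,k):
            if s[i,4]>6:
                pts=np.argwhere(l==i)[:,::-1].astype(np.float32)
                W=np.array([plane(n,p,z)[:2] for p in pts],np.float32)
                print(n,name,s[i,4],ce[i].round(1),plane(n,ce[i],z)[:2].round(4),"rect",[np.round(q,4) for q in cv2.minAreaRect(W)])
    comp((H>100)&(H<125)&(S>120)&(V>50),a,30,"blue@.04",.04)
    comp((H>18)&(H<35)&(S>110)&(V>100),a,30,"yellow@.02",.02)
    comp(V<50,a,30,"black@.03",.03)
    comp((H>5)&(H<18)&(S>180)&(V>210),b,26,"orange@.028",.028)
    comp((H>65)&(H<95)&(S>70),b,30,"green@.028",.028)
    comp((S<50)&(V>180),b,30,"white@.028",.028)
    comp(V<50,b,30,"rest@.022",.022)
cv2.imwrite("pics/crop1.png",np.vstack(out))
E
```

```text
scene blue@.04 59 [284.1 227. ] [ 0.5432 -0.2253] rect [array([ 0.5456, -0.2247]), array([0.0676, 0.0147]), np.float64(20.5183)]
scene blue@.04 475 [297.3 233.5] [ 0.5424 -0.1893] rect [array([ 0.5421, -0.1855]), array([0.0643, 0.065 ]), np.float64(2.3656)]
scene yellow@.02 60 [311.4 240.9] [ 0.527 -0.163] rect [array([ 0.5261, -0.1637]), array([0.0356, 0.0122]), np.float64(22.481)]
scene black@.03 70 [277.1 231. ] [ 0.5545 -0.2365] rect [array([ 0.554 , -0.2367]), array([0.0458, 0.0122]), np.float64(44.9967)]
scene orange@.028 28 [490.1 321.4] [0.5067 0.2358] rect [array([0.5066, 0.2357]), array([0.0118, 0.0085]), np.float64(1.8162)]
scene green@.028 359 [508.7 332.1] [0.5095 0.2723] rect [array([0.5099, 0.2717]), array([0.0318, 0.0495]), np.float64(0.2917)]
scene white@.028 132 [487.9 320.8] [0.5079 0.232 ] rect [array([0.5072, 0.2326]), array([0.028 , 0.0284]), np.float64(0.2635)]
scene rest@.022 60 [497.2 336.6] [0.5263 0.2587] rect [array([0.5263, 0.2586]), array([0.0083, 0.0241]), np.float64(1.3577)]
side blue@.04 24 [320.7 223.2] [ 0.5277 -0.2323] rect [array([ 0.528 , -0.2324]), array([0.0377, 0.0062]), np.float64(1.127)]
side blue@.04 194 [317.8 232.6] [ 0.5265 -0.1955] rect [array([ 0.5264, -0.196 ]), array([0.0411, 0.0483]), np.float64(2.3382)]
side yellow@.02 52 [314.2 245.2] [ 0.5285 -0.1655] rect [array([ 0.5279, -0.1667]), array([0.0244, 0.0219]), np.float64(15.3798)]
side orange@.028 15 [275. 380.] [0.5084 0.2353] rect [array([0.5084, 0.2353]), array([0.0088, 0.0045]), np.float64(15.0874)]
side green@.028 282 [270. 397.] [0.5067 0.2737] rect [array([0.5067, 0.2721]), array([0.0271, 0.0512]), np.float64(0.5352)]
side white@.028 126 [276.  378.4] [0.5074 0.2314] rect [array([0.5072, 0.2314]), array([0.0291, 0.0291]), np.float64(89.886)]
```

View pics/crop1.png

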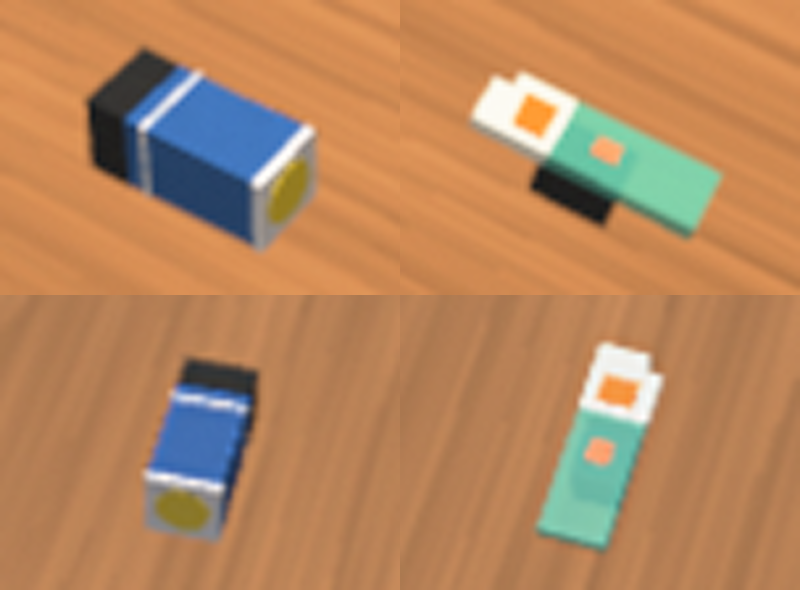

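The crop confirms both choices: the post has its foot at upper left and its lens at lower right. The slide is label up, with the notch at the far right of its frosted end, which points to -y. The pink spot on the clear glass is a decoy.

```bash
cat >> h.py <<'E'
from scipy.spatial.transform import Rotation as Ro
def to(pos,rpy=None):
    o=env.get_obs();R=Ro.from_euler("xyz",o["tool_rot"],degrees=True)
    print("t",round(o["time_s"],2),"shift",R.inv().apply(np.array(pos)-o["tool_pos"]).round(4),"pos",o["tool_pos"].round(4),"rot",o["tool_rot"].round(1),"q",o["qpos"].round(1))
    if rpy is not None:
        T=Ro.from_euler("xyz",rpy,degrees=True);print("turn first",(R.inv()*T).as_rotvec().round(4),"then shift",T.inv().apply(np.array(pos)-o["tool_pos"]).round(4))
E
python3 - <<'E'
from h import *
S=[plane("side",p,.04)[:2] for p in((308.5,238.8),(322.2,241.1),(315.2,217.3),(329,219.2))]
C=[plane("scene",p,.04)[:2] for p in((316.9,229.1),(305.5,239.7),(284.6,214.1),(274.1,224))]
for q in(S,C):
    q=np.array(q);print(q.round(4).tolist());a=(q[0]+q[1])/2;b=(q[2]+q[3])/2;print("lens",a.round(4),"foot",b.round(4),"len",np.linalg.norm(a-b),"dir",np.degrees(np.arctan2(*(a-b)[::-1])), "w",np.linalg.norm(q[0]-q[1]))
for p in((228,195),(205,158),(260,162),(315,333),(422,272)): print(p,plane("scene",p,.03)[:2].round(3))
to([.528,-.194,.24],[180,0,90])
E
```

```text
[[0.5448, -0.1667], [0.5071, -0.1683], [0.5484, -0.2509], [0.5091, -0.2539]]
lens [ 0.526  -0.1675] foot [ 0.5288 -0.2524] len 0.0849396607448774 dir 91.87426822657416 w 0.037703617545455884
[[0.5065, -0.1627], [0.5469, -0.1637], [0.51, -0.2502], [0.5487, -0.2491]]
lens [ 0.5267 -0.1632] foot [ 0.5293 -0.2496] len 0.0864178589708374 dir 91.73927636702759 w 0.04043701033449283
(228, 195) [ 0.528 -0.409]
(205, 158) [ 0.455 -0.559]
(260, 162) [ 0.384 -0.431]
(315, 333) [ 0.719 -0.014]
(422, 272) [0.474 0.078]
t 0.1 shift [ 0.4346 -0.2924  0.0007] pos [ 0.214  -0.6133  0.2403] rot [-179.9    0.    19.2] q [71.6 18.4 -4.  83.2  1.3 78.5 -3.3]
turn first [-1.500e-03 -1.000e-03 -1.235e+00] then shift [4.193e-01 3.140e-01 3.000e-04]
```

```bash
python3 -m jog '[[0.027,-0.018,0,0,0,0,0.087],[0.03,-0.02,0,0,0,0,0.087],[0.03,-0.02,0,0,0,0,0.087],[0.03,-0.02,0,0,0,0,0.087],[0.03,-0.02,0,0,0,0,0.087],[0.03,-0.02,0,0,0,0,0.087],[0.03,-0.02,0,0,0,0,0.087],[0.03,-0.02,0,0,0,0,0.087],[0.03,-0.02,0,0,0,0,0.087],[0.03,-0.02,0,0,0,0,0.087],[0.03,-0.02,0,0,0,0,0.087],[0.03,-0.02,0,0,0,0,0.087]]'; python3 -c "
from h import *
to([.528,-.194,.24],[180,0,90])"
```

```text
time_s: 1.1
tool_pos: [0.4733, -0.2697, 0.241]
tool_rot: [-180.0, 0.0, 19.2]
force: [0.6, -1.0, -0.4]
grip_width: 0.0871
grasp_force: 0.0
t 1.1 shift [ 0.0765 -0.0535  0.001 ] pos [ 0.4733 -0.2697  0.241 ] rot [-180.     0.    19.2] q [ 46.5   6.7 -21.2  97.6   2.5  76.2 -45.9]
turn first [-3.0000e-04  3.0000e-04 -1.2351e+00] then shift [0.0757 0.0547 0.001 ]
```

```bash
python3 -m jog '[[0,0,0,0,0,-0.115,0.087],[0,0,0,0,0,-0.115,0.087],[0,0,0,0,0,-0.115,0.087],[0,0,0,0,0,-0.115,0.087],[0,0,0,0,0,-0.115,0.087],[0,0,0,0,0,-0.115,0.087],[0,0,0,0,0,-0.115,0.087],[0,0,0,0,0,-0.115,0.087],[0,0,0,0,0,-0.115,0.087],[0,0,0,0,0,-0.115,0.087],[0,0,0,0,0,-0.115,0.087]]'; python3 -m jog '[[0.025,0.018,0,0,-0.12,0,0.087],[0.025,0.018,0,0,-0.12,0,0.087],[0.025,0.018,0,0,-0.12,0,0.087],[0,0,0,0,0,0,0.087]]'; python3 -c "
from h import *
to([.527,-.191,.15]);to([.527,-.191,.024])"
```

```text
time_s: 2.02
tool_pos: [0.4725, -0.2712, 0.2408]
tool_rot: [-180.0, -0.0, 92.0]
force: [0.1, -1.6, -0.7]
grip_width: 0.0866
grasp_force: 0.0
time_s: 2.35
tool_pos: [0.5282, -0.1823, 0.2305]
tool_rot: [179.9, 20.5, 92.8]
force: [0.3, 2.1, -0.5]
grip_width: 0.0867
grasp_force: 0.0
t 2.35 shift [ 0.02   -0.0018  0.0784] pos [ 0.5282 -0.1823  0.2305] rot [179.9  20.5  92.8] q [ 35.7   6.4 -34.  102.4  25.2  72.2  -3.1]
t 2.35 shift [ 0.0641 -0.002   0.1964] pos [ 0.5282 -0.1823  0.2305] rot [179.9  20.5  92.8] q [ 35.7   6.4 -34.  102.4  25.2  72.2  -3.1]
```

```bash
python3 -m jog '[[0.008,-0.002,0.0245,0,0,0,0.087],[0.008,0,0.0245,0,0,0,0.087],[0.008,0,0.0245,0,0,0,0.087],[0.008,0,0.0245,0,0,0,0.087],[0.008,0,0.0245,0,0,0,0.087],[0.008,0,0.0245,0,0,0,0.087],[0.008,0,0.0245,0,0,0,0.087],[0,0,0,0,0,0,0.087]]'; python3 -c "
from h import *
to([.527,-.191,.024],[180,20,91.8])
cv2.imwrite('pics/w1.png',env.read_camera('scene')[150:300,200:400].repeat(4,0).repeat(4,1))"
```

```text
time_s: 3.02
tool_pos: [0.518, -0.2034, 0.0465]
tool_rot: [-179.4, 20.3, 91.9]
force: [-2.2, -0.1, -1.1]
grip_width: 0.0876
grasp_force: 0.0
t 3.02 shift [0.0191 0.0096 0.0168] pos [ 0.518  -0.2034  0.0465] rot [-179.4   20.3   91.9] q [ 33.4  18.5 -30.7 112.7  36.7  55.7 -16.4]
turn first [-0.0102  0.0057  0.0013] then shift [0.019  0.0094 0.017 ]
```

View pics/w1.png

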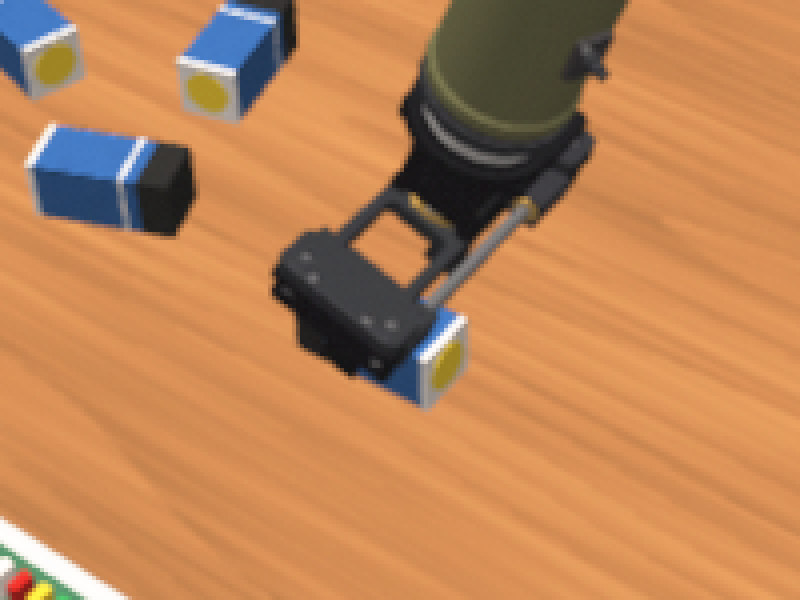

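The open fingers straddle the post, with the lens visible at crop (450,362), which is scene (312,240). The TCP is about 1 cm short in x and y, so I correct that.

```bash
python3 -m jog '[[0.009,0.009,0,0,0,0,0.087],[0.01,0,0.008,0,0,0,0.087],[0,0,0.008,0,0,0,0.087],[0,0,0,0,0,0,0.087],[0,0,0,0,0,0,0.087]]'; python3 -c "
from h import *
to([.527,-.191,.024],[180,20,91.8])"
```

```text
time_s: 3.48
tool_pos: [0.5315, -0.1918, 0.0311]
tool_rot: [180.0, 20.6, 91.7]
force: [0.1, -0.4, 0.2]
grip_width: 0.0868
grasp_force: 0.0
t 3.48 shift [ 0.0034 -0.0045  0.0064] pos [ 0.5315 -0.1918  0.0311] rot [180.   20.6  91.7] q [ 31.4  20.9 -30.5 112.   38.9  55.  -19.9]
turn first [-0.0005  0.0102 -0.0016] then shift [ 0.0033 -0.0045  0.0064]
```

```bash
python3 -m jog '[[0.003,-0.0045,0.006,0,0,0,0.087],[0,0,0,0,0,0,0.087],[0,0,0,0,0,0,0.038],[0,0,0,0,0,0,0.03],[0,0,0,0,0,0,0.03],[0,0,0,0,0,0,0.03],[0,0,0,0,0,0,0.03],[0,0,0,0,0,0,0.03],[0,0,0,0,0,0,0.03]]' 30; python3 -c "
from h import *
to([.527,-.191,.2],[180,20,91.8])"
```

```text
time_s: 4.23
tool_pos: [0.5267, -0.1908, 0.0238]
tool_rot: [-180.0, 20.5, 91.7]
force: [-0.3, -0.2, -0.4]
grip_width: 0.0483
grasp_force: 0.0
t 4.23 shift [-0.062   0.0003 -0.1649] pos [ 0.5267 -0.1908  0.0238] rot [-180.    20.5   91.7] q [ 31.3  21.  -30.3 112.9  39.3  54.2 -20.6]
turn first [-0.0007  0.0096 -0.0013] then shift [-0.0604  0.0003 -0.1655]
```

```bash
python3 -m jog '[[0,0,0,0,0,0,0.03],[0,0,0,0,0,0,0.03],[0,0,0,0,0,0,0.03],[0,0,0,0,0,0,0.03]]' && python3 -m jog '[[-0.006,0,-0.0165,0,0,0,0.03],[-0.006,0,-0.0165,0,0,0,0.03],[-0.006,0,-0.0165,0,0,0,0.03],[-0.006,0,-0.0165,0,0,0,0.03],[-0.006,0,-0.0165,0,0,0,0.03],[-0.006,0,-0.0165,0,0,0,0.03],[-0.006,0,-0.0165,0,0,0,0.03],[-0.006,0,-0.0165,0,0,0,0.03],[0,0,0,0,0,0,0.03]]'; python3 -c "
from h import *
to([.527,-.191,.2],[180,20,91.8])"
```

```text
time_s: 4.57
tool_pos: [0.5267, -0.1908, 0.0238]
tool_rot: [-180.0, 20.5, 91.7]
force: [0.5, -0.5, -0.3]
grip_width: 0.0395
grasp_force: 30.0
time_s: 5.32
tool_pos: [0.5284, -0.1895, 0.1674]
tool_rot: [179.7, 20.6, 91.6]
force: [0.1, 0.1, -1.9]
grip_width: 0.0396
grasp_force: 30.0
t 5.32 shift [-0.0129 -0.0013 -0.03  ] pos [ 0.5284 -0.1895  0.1674] rot [179.7  20.6  91.6] q [ 35.1  10.  -33.4 106.5  28.7  66.3  -8.2]
turn first [ 0.004   0.0112 -0.0029] then shift [-0.0126 -0.0014 -0.0302]
```

```bash
python3 -m jog '[[0,0,0,0,0.12,0,0.03],[0,0,0,0,0.12,0,0.03],[0,0,0,0,0.12,0,0.03],[0,0,0,0,0.12,0,0.03],[0,0,0,0,0.12,0,0.03],[0,0,0,0,0.12,0,0.03],[0,0,0,0,0.12,0,0.03],[0,0,0,0,0.12,0,0.03],[0,0,0,0,0.12,0,0.03],[0,0,0,0,0,0,0.03]]'; python3 -c "
from h import *
to([.527,-.191,.2],[180,-70,91.8])"
```

```text
time_s: 6.15
tool_pos: [0.5234, -0.1946, 0.1568]
tool_rot: [-179.2, -41.7, 90.7]
force: [-1.9, -3.5, -4.4]
grip_width: 0.0396
grasp_force: 30.0
t 6.15 shift [ 0.0314  0.0033 -0.0299] pos [ 0.5234 -0.1946  0.1568] rot [-179.2  -41.7   90.7] q [ 59.9  33.  -31.8  87.8 -18.2  86.8  34.8]
turn first [ 0.0032  0.4939 -0.0144] then shift [ 0.0418  0.0037 -0.0115]
```

```bash
python3 -m jog '[[0,0,0,0,0.1,0,0.03],[0,0,0,0,0.1,0,0.03],[0,0,0,0,0.1,0,0.03],[0,0,0,0,0.1,0,0.03],[0,0,0,0,0.09,0,0.03],[0,0,0,0,0,0,0.03],[0,0,0,0,0,0,0.03]]'; python3 -c "
from h import *
to([.527,-.191,.066],[180,-70,91.8])
for n in ('scene','side'): cv2.imwrite(f'pics/{n}2.png',env.read_camera(n))
a=cv2.imread('pics/scene2.png')[130:330,160:460];b=cv2.imread('pics/side2.png')[100:300,200:500]
cv2.imwrite('pics/c2.png',cv2.resize(np.vstack([a,b]),None,fx=1.5,fy=1.5))"
```

```text
time_s: 6.73
tool_pos: [0.5261, -0.1888, 0.1623]
tool_rot: [-179.4, -69.3, 91.2]
force: [-0.3, -0.2, -1.8]
grip_width: 0.0398
grasp_force: 30.0
t 6.73 shift [-0.0909  0.0011  0.032 ] pos [ 0.5261 -0.1888  0.1623] rot [-179.4  -69.3   91.2] q [ 63.9  49.4 -33.5  80.2 -29.1 100.1  38.4]
turn first [-0.0003  0.0128 -0.0035] then shift [-0.0913  0.0008  0.0308]
```

View pics/c2.png

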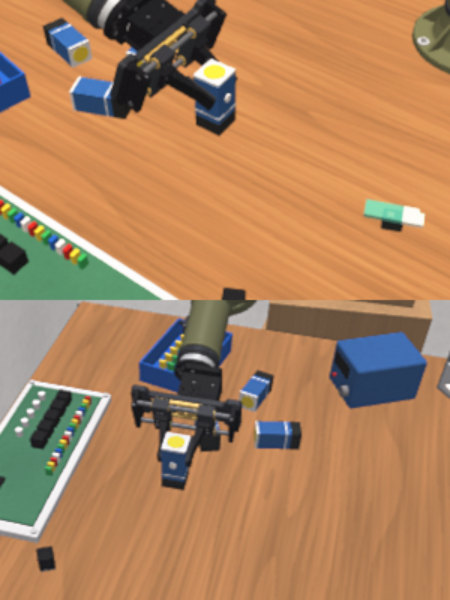

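The post is gripped and upright, lens up, at crop (212,72) in the top panel. I'll move it to +y, clear of the decoy posts, then lower it.

```bash
python3 -m jog '[[0.009,0.004,0.024,0,0,0,0.03],[0.009,0.004,0.024,0,0,0,0.03],[0.009,0.004,0.024,0,0,0,0.03],[0.009,0.004,0.024,0,0,0,0.03],[0.009,0.004,0.024,0,0,0,0.03],[0,0,0,0,0,0,0.03],[0,0,0,0,0,0,0.03]]'; python3 -c "
from h import *
to([.545,-.06,.075],[180,-69.5,91.8])"
```

```text
time_s: 7.42
tool_pos: [0.5427, -0.0576, 0.1662]
tool_rot: [179.6, -69.2, 92.4]
force: [0.2, -0.6, -2.4]
grip_width: 0.0395
grasp_force: 30.0
t 7.42 shift [-0.0861  0.002   0.0302] pos [ 0.5427 -0.0576  0.1662] rot [179.6 -69.2  92.4] q [ 60.2  43.6 -37.7  91.9 -34.1  89.1  37.3]
turn first [-0.0031  0.006   0.004 ] then shift [-0.0863  0.0022  0.0296]
```

```bash
python3 -m jog '[[-0.012,0,0.0043,0,0,0,0.03],[-0.012,0,0.0043,0,0,0,0.03],[-0.012,0,0.0043,0,0,0,0.03],[-0.012,0,0.0043,0,0,0,0.03],[-0.012,0,0.0043,0,0,0,0.03],[-0.012,0,0.0043,0,0,0,0.03],[-0.012,0,0.0043,0,0,0,0.03],[0,0,0,0,0,0,0.03],[0,0,0,0,0,0,0.03]]'; python3 -c "
from h import *
to([.545,-.06,.065],[180,-69.5,91.8])
im=env.read_camera('scene');cv2.imwrite('pics/s3.png',im)
y=cv2.inRange(cv2.cvtColor(im,cv2.COLOR_BGR2HSV),(22,150,150),(34,255,255))
im2=env.read_camera('side');cv2.imwrite('pics/d3.png',im2)
"
```

```text
time_s: 8.17
tool_pos: [0.5425, -0.0618, 0.0742]
tool_rot: [-179.7, -69.5, 91.5]
force: [0.1, 0.4, -2.0]
grip_width: 0.0397
grasp_force: 30.0
t 8.17 shift [-0.008   0.0026  0.0048] pos [ 0.5425 -0.0618  0.0742] rot [-179.7  -69.5   91.5] q [ 58.6  51.6 -34.9  91.6 -31.   84.3  42. ]
turn first [ 0.0009 -0.0003 -0.0021] then shift [-0.008   0.0026  0.0048]
```

```bash
python3 -m jog '[[-0.002,0,0.0007,0,0,0,0.03],[-0.002,0,0.0007,0,0,0,0.03],[-0.002,0,0.0007,0,0,0,0.03],[-0.002,0,0.0007,0,0,0,0.03],[0,0,0,0,0,0,0.03],[0,0,0,0,0,0,0.03]]'; python3 -m jog '[[-0.001,0,0.0004,0,0,0,0.03],[-0.001,0,0.0004,0,0,0,0.03],[0,0,0,0,0,0,0.03],[0,0,0,0,0,0,0.03]]'
```

```text
time_s: 8.77
tool_pos: [0.5427, -0.0623, 0.0664]
tool_rot: [-179.9, -69.4, 91.6]
force: [0.1, 0.4, -2.9]
grip_width: 0.0398
grasp_force: 30.0
time_s: 9.1
tool_pos: [0.5429, -0.0622, 0.065]
tool_rot: [180.0, -69.5, 91.8]
force: [0.7, -0.9, 1.7]
grip_width: 0.0397
grasp_force: 30.0
```

Contact shows as a force of +1.7 N, so I release and back off along the fingers.

```bash
python3 -m jog '[[0,0,0,0,0,0,0.05],[0,0,0,0,0,0,0.06],[0,0,0,0,0,0,0.087],[0,0,0,0,0,0,0.087],[0,0,0,0,0,0,0.087],[0,0,0,0,0,0,0.087],[0,0,0,0,0,0,0.087],[0,0,0,0,0,0,0.087]]' && python3 -m jog '[[0,0,-0.01,0,0,0,0.087],[0,0,-0.02,0,0,0,0.087],[0,0,-0.025,0,0,0,0.087],[0,0,-0.025,0,0,0,0.087],[0.02,0,-0.025,0,0,0,0.087],[0.03,0,-0.015,0,0,0,0.087],[0.035,0,0,0,0,0,0.087],[0.035,0,0,0,0,0,0.087],[0,0,0,0,0,0,0.087]]'; python3 - <<'E'
from h import *
ims=[]
for n in("scene","side"):
    im=env.read_camera(n);ims.append(im)
    h=cv2.cvtColor(im,cv2.COLOR_BGR2HSV)
    m=cv2.inRange(h,(20,100,130),(35,255,255));u,v=proj(n,[.543,-.062,.09]).astype(int);print(n,"exp",u,v)
    mm=np.zeros_like(m);cv2.circle(mm,(int(u),int(v)),22,255,-1);k,l,s,c=cv2.connectedComponentsWithStats(m&mm)
    for i in range(1,k):
        if s[i,4]>15:print(s[i,4],c[i].round(1),plane(n,c[i],.09).round(4))
    ims[-1]=cv2.resize(im[v-60:v+90,u-100:u+100],(400,300))
cv2.imwrite("pics/c4.png",np.hstack(ims))
to([.5075,.286,.2],[180,0,90])
E
```

```text
time_s: 9.77
tool_pos: [0.5428, -0.0622, 0.0643]
tool_rot: [-180.0, -69.4, 91.7]
force: [0.3, -0.1, 0.8]
grip_width: 0.0833
grasp_force: 0.0
time_s: 10.52
tool_pos: [0.5469, -0.1307, 0.2265]
tool_rot: [178.5, -69.3, 93.3]
force: [1.3, -0.2, 1.7]
grip_width: 0.0868
grasp_force: 0.0
scene exp 347 242
117 [349.5 243.6] [ 0.5429 -0.0567  0.09  ]
side exp 297 255
75 [297.  256.5] [ 0.5444 -0.0581  0.09  ]
t 10.62 shift [ 0.1298 -0.0249  0.3994] pos [ 0.5452 -0.1325  0.2203] rot [179.6 -69.2  92.1] q [ 62.2  43.5 -36.2  83.4 -33.6  98.5  34.4]
turn first [-0.0165 -1.2083  0.0282] then shift [ 0.4185 -0.0377  0.0203]
```

View pics/c4.png

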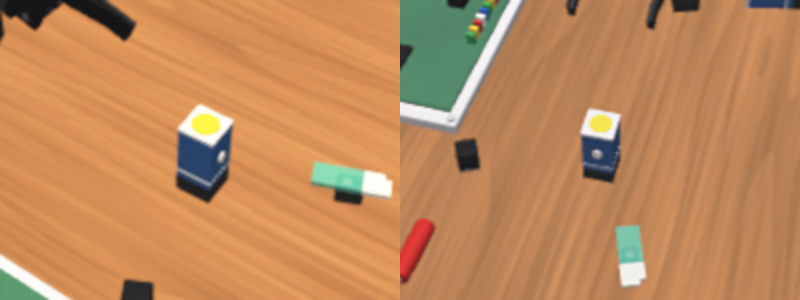

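The post stands upright on its foot, with the lens at crop (205,124) in scene and (600,124) in side. Both views place it at about (0.544, -0.057, 0.09). Next I turn the tool back down and go to the slide.

```bash
python3 -m jog '[[0,0,0,0,-0.12,0,0.087],[0,0,0,0,-0.12,0,0.087],[0,0,0,0,-0.12,0,0.087],[0,0,0,0,-0.12,0,0.087],[0,0,0,0,-0.12,0,0.087],[0,0,0,0,-0.12,0,0.087],[0,0,0,0,-0.12,0,0.087],[0,0,0,0,-0.12,0,0.087],[0,0,0,0,-0.12,0,0.087],[0,0,0,0,-0.12,0,0.087],[0,0,0,0,0,0,0.087]]'; python3 -c "
from h import *
to([.5075,.286,.22],[180,0,90])"
```

```text
time_s: 11.53
tool_pos: [0.5454, -0.1263, 0.2196]
tool_rot: [180.0, -0.5, 92.3]
force: [0.9, 2.6, 0.5]
grip_width: 0.0872
grasp_force: 0.0
t 11.53 shift [ 0.4135 -0.0215  0.0033] pos [ 0.5454 -0.1263  0.2196] rot [180.   -0.5  92.3] q [ 41.6  10.8 -34.7  96.8   5.8  74.4   8.1]
turn first [ 0.0005 -0.009   0.0397] then shift [ 4.123e-01 -3.790e-02 -4.000e-04]
```

```bash
python3 -m jog '[[0,0,0,0,-0.009,0.04,0.087],[0.036,-0.0035,0,0,0,0,0.087],[0.036,-0.0035,0,0,0,0,0.087],[0.036,-0.0035,0,0,0,0,0.087],[0.036,-0.0035,0,0,0,0,0.087],[0.036,-0.0035,0,0,0,0,0.087],[0.036,-0.0035,0,0,0,0,0.087],[0.036,-0.0035,0,0,0,0,0.087],[0.036,-0.0035,0,0,0,0,0.087],[0.036,-0.0035,0,0,0,0,0.087],[0.036,-0.0035,0,0,0,0,0.087],[0.036,-0.0035,0,0,0,0,0.087]]';python3 -m jog '[[0,0,0.03,0,0,0,0.087],[0,0,0.03,0,0,0,0.087],[0,0,0,0,0,0,0.087]]'; python3 - <<'E'
from h import *
to([.5075,.286,.06],[180,0,90])
# wrist camera: orange label & white on plane
c=env.get_calibration("wrist");im=env.read_camera("wrist");T=np.array(c["pose"]);f=240/np.tan(np.radians(c["fov_y"]/2))
cv2.imwrite("pics/w5.png",im)
def wp(p,z):
    x,y=p[0]-c["cx"],p[1]-c["cy"];r=np.hypot(x,y);t=r/f
    d=T[:3,:3]@np.array([np.sin(t)*x/r,-np.sin(t)*y/r,-np.cos(t)]);return (T[:3,3]+d*(z-T[2,3])/d[2])[:2]
h=cv2.cvtColor(im,cv2.COLOR_BGR2HSV)
for n,m in(("green",cv2.inRange(h,(65,60,60),(95,255,255))),("white",cv2.inRange(h,(0,0,180),(180,50,255))),("orange",cv2.inRange(h,(8,190,210),(18,255,255)))):
    k,l,s,ce=cv2.connectedComponentsWithStats(m)
    for i in range(1,k):
        if s[i,4]>60:
            W=np.array([wp(p,.028) for p in np.argwhere(l==i)[:,::-1]],np.float32)
            if abs(W.mean(0)-[.5,.25]).max()<.08: print(n,s[i,4],ce[i].round(),W.mean(0).round(4),[np.round(q,4) for q in cv2.minAreaRect(W)],W.min(0),W.max(0))
E
```

```text
time_s: 12.53
tool_pos: [0.511, 0.2633, 0.2184]
tool_rot: [-179.7, -0.2, 89.2]
force: [0.7, 0.8, -0.1]
grip_width: 0.087
grasp_force: 0.0
time_s: 12.78
tool_pos: [0.5076, 0.2607, 0.1529]
tool_rot: [-179.2, 0.0, 89.3]
force: [-2.2, -1.6, -0.7]
grip_width: 0.0872
grasp_force: 0.0
t 12.78 shift [0.0253 0.0009 0.0929] pos [0.5076 0.2607 0.1529] rot [-179.2    0.    89.3] q [ 10.9  18.8 -47.9  99.1  14.4  69.3 -41.4]
turn first [-0.0139  0.0006 -0.0114] then shift [ 0.0253 -0.0001  0.0929]
green 1438 [308. 230.] [0.5047 0.2667] [array([0.5058, 0.2707]), array([0.0506, 0.0259]), np.float64(89.8091)] [0.4927496 0.245325 ] [0.51865864 0.29604822]
white 1065 [312. 271.] [0.5069 0.2342] [array([0.5057, 0.256 ]), array([0.0288, 0.0795]), np.float64(0.2728)] [0.49145028 0.21627131] [0.52025163 0.29578623]
```

View pics/w5.png

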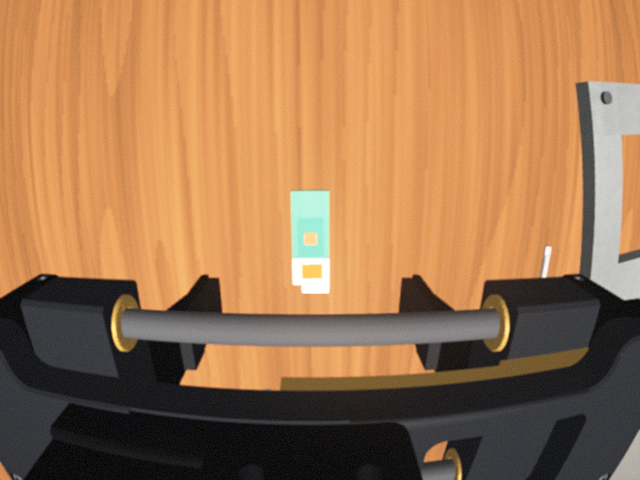

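The wrist view shows the slide at (310,242), clear end up and away, label at (312,271), notch on its lower left. This agrees with the earlier pose to within 1.5 mm.

```bash
python3 -m jog '[[0.0255,0,0,-0.007,0,-0.012,0.087],[0,0,0.03,0,0,0,0.087],[0,0,0.03,0,0,0,0.087],[0,0,0.03,0,0,0,0.087],[0,0,0,0,0,0,0.087],[0,0,0,0,0,0,0.087]]'; python3 -c "
from h import *
to([.5068,.286,.027],[180,0,90])"
```

```text
time_s: 13.33
tool_pos: [0.5117, 0.2883, 0.0698]
tool_rot: [179.8, -0.1, 90.0]
force: [0.8, -0.3, 1.1]
grip_width: 0.087
grasp_force: 0.0
t 13.33 shift [-0.0024 -0.0051  0.0427] pos [0.5117 0.2883 0.0698] rot [ 1.798e+02 -1.000e-01  9.000e+01] q [  5.5  25.7 -45.6 101.9  20.8  60.9 -47.6]
turn first [ 0.0035 -0.0018 -0.0007] then shift [-0.0023 -0.0049  0.0428]
```

```bash
python3 -m jog '[[-0.0023,-0.005,0,0.0035,-0.0018,0,0.087],[0,0,0.015,0,0,0,0.087],[0,0,0.015,0,0,0,0.087],[0,0,0.0125,0,0,0,0.087],[0,0,0,0,0,0,0.087],[0,0,0,0,0,0,0.087],[0,0,0,0,0,0,0.087]]'; python3 -c "
from h import *
to([.5068,.286,.027],[180,0,90])"
```

```text
time_s: 13.92
tool_pos: [0.5064, 0.2879, 0.0274]
tool_rot: [179.8, -0.0, 90.1]
force: [-0.1, 0.0, 0.8]
grip_width: 0.0871
grasp_force: 0.0
t 13.92 shift [-0.0019  0.0004  0.0004] pos [0.5064 0.2879 0.0274] rot [179.8  -0.   90.1] q [  4.1  28.4 -44.1 104.2  23.4  56.8 -49.5]
turn first [ 0.0029 -0.0008  0.0021] then shift [-0.0019  0.0004  0.0004]
```

```bash
python3 -m jog '[[-0.002,0,0.001,0.002,0,0,0.087],[0,0,0,0,0,0,0.05],[0,0,0,0,0,0,0.04],[0,0,0,0,0,0,0.033],[0,0,0,0,0,0,0.033],[0,0,0,0,0,0,0.033],[0,0,0,0,0,0,0.033],[0,0,0,0,0,0,0.033],[0,0,0,0,0,0,0.02],[0,0,0,0,0,0,0.02],[0,0,0,0,0,0,0.02],[0,0,0,0,0,0,0.02]]' 20; python3 -m jog '[[0,0,0,0,0,0,0.02],[0,0,0,0,0,0,0.02],[0,0,0,0,0,0,0.02],[0,0,0,0,0,0,0.02]]';python3 -c "
from h import *
to([.5068,.286,.18],[180,0,90])"
```

```text
time_s: 14.92
tool_pos: [0.5063, 0.2856, 0.0263]
tool_rot: [179.9, -0.0, 90.1]
force: [0.8, 0.0, -0.4]
grip_width: 0.0275
grasp_force: 20.0
time_s: 15.25
tool_pos: [0.5064, 0.2856, 0.0263]
tool_rot: [179.9, -0.0, 90.1]
force: [0.4, 0.4, -0.6]
grip_width: 0.0272
grasp_force: 20.0
t 15.25 shift [ 0.0005  0.0006 -0.1537] pos [0.5064 0.2856 0.0263] rot [179.9  -0.   90.1] q [  4.3  28.4 -44.1 104.3  23.3  56.7 -49.3]
turn first [ 0.0011 -0.0005  0.0019] then shift [ 0.0004  0.0004 -0.1537]
```

```bash
python3 -m jog '[[0,0,-0.008,0,0,0,0.02],[0,0,-0.016,0,0,0,0.02],[0,0,-0.02,0,0,0,0.02],[0,0,-0.02,0,0,0,0.02],[0,0,-0.02,0,0,0,0.02],[0,0,-0.02,0,0,0,0.02],[0,0,-0.02,0,0,0,0.02],[0,0,-0.016,0,0,0,0.02],[0,0,-0.008,0,0,0,0.02],[0,0,0,0,0,0,0.02]]';python3 - <<'E'
from h import *
to([.544,-.006,.18],[180,0,90])
o=env.get_obs();L=o["tool_pos"]+[0,-.051,.002]
for n in("scene","side"):
    im=env.read_camera(n);h=cv2.cvtColor(im,cv2.COLOR_BGR2HSV);u,v=proj(n,L);print(n,"exp label",u.round(1),v.round(1))
    m=cv2.inRange(h,(5,170,200),(18,255,255));mm=np.zeros_like(m);cv2.circle(mm,(int(u),int(v)),30,255,-1)
    w=cv2.inRange(h,(0,0,170),(180,50,255))
    k,l,s,c=cv2.connectedComponentsWithStats(w&mm)
    print("white",[(s[i,4],c[i].round(1),plane(n,c[i],L[2]).round(4)) for i in range(1,k) if s[i,4]>20])
    cv2.imwrite(f"pics/{n}6.png",cv2.resize(im[int(v)-60:int(v)+60,int(u)-80:int(u)+80],(400,300)))
cv2.imwrite("pics/c6.png",np.hstack([cv2.imread(f"pics/{n}6.png") for n in("scene","side")]))
E
```

```text
time_s: 16.08
tool_pos: [0.5072, 0.2864, 0.1766]
tool_rot: [179.7, -0.1, 90.1]
force: [0.8, 0.6, -0.2]
grip_width: 0.0274
grasp_force: 20.0
t 16.08 shift [-0.2924  0.0363 -0.0037] pos [0.5072 0.2864 0.1766] rot [ 1.797e+02 -1.000e-01  9.010e+01] q [  9.1  18.5 -49.   96.8  14.8  71.1 -43.1]
turn first [ 0.0047 -0.0019  0.002 ] then shift [-0.2924  0.0368 -0.0034]
scene exp label 513.0 268.7
white [(np.int32(143), array([510. , 268.7]), array([0.5098, 0.2314, 0.1786]))]
side exp label 271.3 344.5
white []
```

View pics/c6.png

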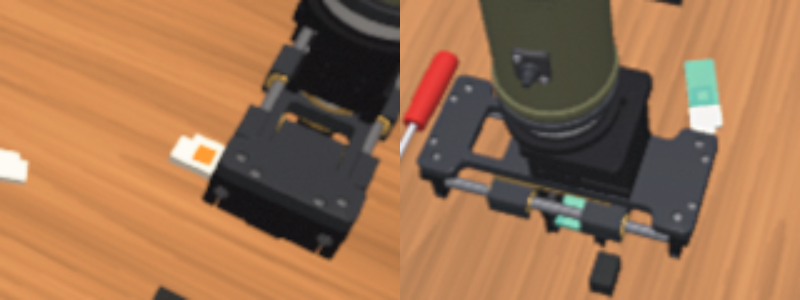

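The slide is held level, with its label visible at left-crop (204,154), past the gripper. Next I carry it over the lens.

```bash
python3 -m jog '[[-0.012,0.0015,0,0.0023,0,0,0.02],[-0.026,0.003,0,0,0,0,0.02],[-0.026,0.0035,0,0,0,0,0.02],[-0.026,0.0035,0,0,0,0,0.02],[-0.026,0.0035,0,0,0,0,0.02],[-0.026,0.0035,0,0,0,0,0.02],[-0.026,0.0035,0,0,0,0,0.02],[-0.026,0.0035,0,0,0,0,0.02],[-0.026,0.0035,0,0,0,0,0.02],[-0.026,0.0035,0,0,0,0,0.02],[-0.026,0.002,0,0,0,0,0.02],[-0.016,0.001,0,0,0,0,0.02]]';python3 -m jog '[[0,0,0,0,0,0,0.02],[0,0,0,0,0,0,0.02]]';python3 -c "
from h import *
to([.5437,-.0069,.113],[180,0,90])"
```

```text
time_s: 17.18
tool_pos: [0.5414, -0.0061, 0.1723]
tool_rot: [-179.8, 0.0, 89.9]
force: [0.3, 0.3, -0.7]
grip_width: 0.0276
grasp_force: 20.0
time_s: 17.35
tool_pos: [0.5415, -0.0032, 0.1727]
tool_rot: [-179.8, -0.1, 90.0]
force: [0.3, 0.5, 0.8]
grip_width: 0.0276
grasp_force: 20.0
t 17.35 shift [-0.0038  0.0025  0.0597] pos [ 0.5415 -0.0032  0.1727] rot [-1.798e+02 -1.000e-01  9.000e+01] q [ 34.9  11.6 -41.4 102.4   8.1  69.2  -8.8]
turn first [-0.0038 -0.0013 -0.0005] then shift [-0.0037  0.0022  0.0597]
```

```bash
python3 -m jog '[[-0.0037,0.0022,0,-0.003,0,0,0.02],[0,0,0.012,0,0,0,0.02],[0,0,0.012,0,0,0,0.02],[0,0,0.012,0,0,0,0.02],[0,0,0.008,0,0,0,0.02],[0,0,0,0,0,0,0.02],[0,0,0,0,0,0,0.02],[0,0,0,0,0,0,0.02]]';python3 -c "
from h import *
to([.5437,-.0069,.113],[180,0,90])"
```

```text
time_s: 18.02
tool_pos: [0.5448, -0.0058, 0.1302]
tool_rot: [179.9, -0.0, 90.1]
force: [0.7, 0.4, -0.3]
grip_width: 0.0275
grasp_force: 20.0
t 18.02 shift [-0.0011 -0.0011  0.0172] pos [ 0.5448 -0.0058  0.1302] rot [179.9  -0.   90.1] q [ 34.1  14.3 -40.8 104.9  10.3  64.4 -10.1]
turn first [ 0.002  -0.0007  0.0023] then shift [-0.0011 -0.0011  0.0172]
```

```bash
python3 -m jog '[[-0.0011,-0.0011,0.004,0,0,0,0.02],[0,0,0.006,0,0,0,0.02],[0,0,0.005,0,0,0,0.02],[0,0,0.002,0,0,0,0.02],[0,0,0,0,0,0,0.02],[0,0,0,0,0,0,0.02],[0,0,0,0,0,0,0.02]]';python3 - <<'E'
from h import *
to([.5437,-.0069,.113],[180,0,90])
o=env.get_obs();L=o["tool_pos"]+[0,-.0505,.002]
for n in("scene","side"):
    im=env.read_camera(n);h=cv2.cvtColor(im,cv2.COLOR_BGR2HSV);u,v=proj(n,L)
    m=cv2.inRange(h,(5,170,200),(18,255,255));mm=np.zeros_like(m);cv2.circle(mm,(int(u),int(v)),15,255,-1)
    k,l,s,c=cv2.connectedComponentsWithStats(m&mm);print(n,"exp",u,v,L.round(4),[(s[i,4],c[i].round(1),plane(n,c[i],L[2]).round(4)) for i in range(1,k) if s[i,4]>4])
    cv2.imwrite(f"pics/{n}7.png",cv2.resize(im[int(v)-45:int(v)+45,int(u)-60:int(u)+60],(400,300)))
cv2.imwrite("pics/c7.png",np.hstack([cv2.imread(f"pics/{n}7.png") for n in("scene","side")]))
E
```

```text
time_s: 18.6
tool_pos: [0.5436, -0.0071, 0.1133]
tool_rot: [179.9, -0.0, 90.1]
force: [0.6, -0.8, -0.3]
grip_width: 0.0274
grasp_force: 20.0
t 18.6 shift [0.0002 0.0001 0.0003] pos [ 0.5436 -0.0071  0.1133] rot [179.9  -0.   90.1] q [ 33.9  15.3 -40.5 106.   11.2  62.6 -10.7]
turn first [ 0.002  -0.0005  0.002 ] then shift [0.0002 0.0001 0.0003]
scene exp 349.5320706297529 234.6786056587413 [ 0.5436 -0.0576  0.1153] []
side exp 297.03927849055384 249.89068194074738 [ 0.5436 -0.0576  0.1153] []
```

View pics/c7.png

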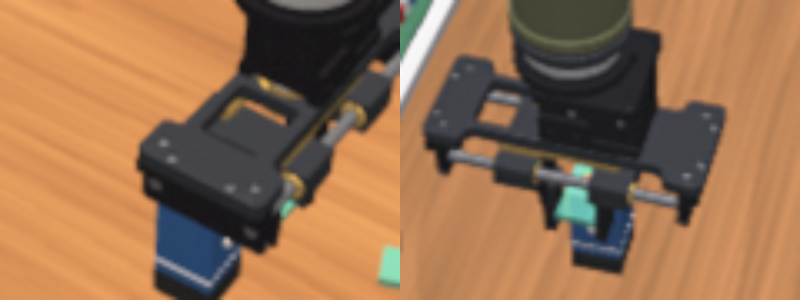

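The slide is level over the standing post. The label is hidden under the gripper, but by the measured offset it is within about 2 mm of the lens centre. The slide's underside is about 19 mm above the lens, and the force reading is near zero.

```bash
python3 -c "
from cell import env
print(env.sign_off())"
```

```text
the job is handed in; nothing more can be done
None
```

I stood the blue post upright and let go of it, and handed the job in at about 19 s with the slide held by its clear end, level and label up, about 19 mm above the lens; the gripper hid the label at the end, so its centring (within about 2 mm) is worked out from earlier measurements, not seen.

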